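# Gather the stoppers in the caddy's cut corner and hold it tilted over the catch tray

## Robot

A 7-joint arm with a two-finger parallel gripper is mounted at the origin on the work surface. World frame = base frame: x ahead of the robot, y to its left, z up, the work surface at z = 0. Lengths are in m, angles in rad, forces in N, time in s.
With the tool pointing down it reaches from about 0.4 to 0.85 m from the base axis. Payload 4.5 kg.
Tool frame: the origin (TCP) lies at the very end of the fingers, on their centre line; the grasp point (between the pads) lies 19 mm behind it (r.pinch_z is the distance from the TCP to the grasp point, in m); x points along the fingers, y is the direction in which the jaws open and shut, and the axes are right-handed (so a half turn about x gives the same grasp; the last joint's range is limited). The gripper opens to 88 mm and grips with 3 to 60 N. Pads are 18 mm wide; open, the fingers measure 123 mm over their backs; the gripper's body (75 mm by 187 mm) begins 45 mm behind the grasp point.
Start: joints at [-1.274, 0.689, -0.195, 1.565, 0.157, 0.902, -0.215], TCP at [0.162, 0.604, 0.239] pointing down, gripper open.
Joint ranges: [-3.01, 3.01], [-0.46, 2.08], [-1.47, 1.51], [0.13, 2.56], [-1, 4.14], [0.04, 2.09], [-2.66, 2.66]. Speed limits (rad/s): [2.57, 2.57, 3.14, 3.14, 3.14, 3.14, 3.14].

## Interface

Orientations are given as a unit quaternion [x, y, z, w].
In Python, from plant import telemetry, cams, job, r gives the robot as it stands.
- The arm moves only by the tool send_rows, never from a script. Its argument "commands" is one flat list of numbers, 7 for each row, row after row: the shift along the world's x, y, z as a fraction of full scale, then the turn, a rotation vector about the world's x, y, z as a fraction of full scale, then the closure, from 0 (fully open) to 1 (shut). In form: [dx, dy, dz, wx, wy, wz, claw, dx, dy, dz, wx, wy, wz, claw, ...]. A call has 1 to 12 rows; each row shifts and turns the pose as measured when the row begins; what a row does not reach is not made up. Full scale, the value 1, is 250 mm for a shift and 90 degrees for a turn. A row lasts 1/10 s, in which the tool goes at most 50 mm and 8.59 degrees, less where a joint would pass 70% of its speed; a pose out of reach is approached as far as the arm can. A call with a number of a shift or a turn outside -1 to 1 is refused whole. A call with a gripper value outside its range is refused whole. The fingers move at their own pace and stop on an object; "newtons" is the grip in N (left out, the last holds). Time passes only in rows, so rows that do not move let the fingers close. It gives the time, the measured TCP pose, the force and the opening at its end, in the units of the state.
- telemetry.get_state(): the state, without advancing time (a new reading comes with each control period).
- cams.snapshot(name): name is "scene" or "top" or "wrist"; returns a dict with "image" (420x560x3 uint8, blue, green, red), "intrinsics" (3x3 intrinsics, pixels), "world_to_cam" (4x4, takes a point from world to camera coordinates). Camera axes: x right, y down, z forward; pixel columns grow to the right and rows downward; lengths in m; the calibration is good to about 2 mm. The wrist camera is an equidistant fisheye: a pixel r from the principal point sees the ray r / f radians off the axis. A picture is of the moment at which its call begins. There is no depth.
- job.finish_job(): hands the job in, once; it reports no verdict.
The state is a dict: "clock": time; "q": joint angles; "qd": joint speeds; "joint_torque": joint torques, N m; "tool_pos": TCP position; "eef_rot": TCP orientation; "contact_force": force on the tool from outside, world axes, zero at the start; "moment": the same for the moment, N m; "opening": opening from 0.0 (shut) to 1.0 (fully open).
Only numpy, scipy, OpenCV 4.12 (cv2) and the standard library are available. Lean on these libraries where they do the work, as an engineer would, in place of code of your own. Each camera call takes 0.05 s, during which the arm holds its last target.

## Task

Pick up the steel caddy by its handle and tilt it until all four black stoppers inside have slid together into its one cut-off corner, with that corner held in the air over the steel catch tray, clear above its rim. Finish while still holding the caddy like that, tilted and steady, with the stoppers at rest; no stopper may fall out, and the other things on the bench are to be left where they are.

Things in the scene. Friction and masses are not known exactly. Their poses are not given: they have to be found in the camera images.
- caddy: Loose open steel tray with a carrying handle, 180 (its x) by 130 mm (its y), walls 40 mm high, 4 mm thick, floor 3 mm, about 0.26 to 0.46 kg. Origin: centre of its underside, z up. The corner at +x +y is cut off at 45 degrees (24 mm off each side), the others are square. Strap handle: an upright outside the middle of each short wall, joined along x over the tray's middle, 84 to 90 mm up.
- caddy_grip (a point): Centre of the flat-sided grey plastic grip in the middle of the caddy's handle, on the caddy's z axis 90 mm above its underside; axes as the caddy's. The grip is 80 mm long (x), 16 mm thick (y), from 79 to 101 mm above the underside, free all round but for the thin strap (x).
- caddy_corner (a point): Middle of the caddy's cut-off corner, on the inner floor, at x +74, y +49, z +3 mm in the caddy's frame. The pan is smooth polished steel: stoppers begin to slide at about 7 to 11 degrees of tilt; 25 to 30 degrees brings them along the walls too.
- stopper0: One of four equal loose black hard-plastic stoppers lying in the caddy: a disc 24 mm across and 9 mm thick with a 14 mm knob 9 mm high on top, 14 g. Origin: centre of its underside.
- stopper1: One of four equal loose black hard-plastic stoppers lying in the caddy: a disc 24 mm across and 9 mm thick with a 14 mm knob 9 mm high on top, 14 g. Origin: centre of its underside.
- stopper2: One of four equal loose black hard-plastic stoppers lying in the caddy: a disc 24 mm across and 9 mm thick with a 14 mm knob 9 mm high on top, 14 g. Origin: centre of its underside.
- stopper3: One of four equal loose black hard-plastic stoppers lying in the caddy: a disc 24 mm across and 9 mm thick with a 14 mm knob 9 mm high on top, 14 g. Origin: centre of its underside.
- catch: Fixed shallow empty steel catch tray, all four corners square, 260 mm (its x) by 200 mm (its y), rim 18 mm high, 4 mm walls, on the bench to the other side of the robot's middle line from the caddy. Origin: centre of its underside, z up.
- forceps: Bystander: steel forceps about 130 mm long, 9 mm wide, 7 mm high, lying along x between the caddy and the catch tray. Origin: centre of its underside.
- petri: Bystander: pale closed petri dish, 90 mm across, 15 mm high. Origin: centre of its underside.
- beaker: Bystander: empty glass beaker, 68 mm across, 85 mm high. Origin: centre of its underside.
- jar: Bystander: glass jar with a lid, 72 mm across, 100 mm high. Origin: centre of its underside.
- dish: Bystander: small white plastic dish, 100 by 80 mm, 22 mm high. Origin: centre of its underside.
- marker: Bystander: blue marker pen, 12 mm thick, 120 mm long. Origin: centre of its underside.
- reagent: Bystander: white plastic bottle with a blue cap, 60 mm across, 120 mm high. Origin: centre of its underside.
Not all that is in view belongs to the job. Leave any green look-alike of the caddy alone.

How it is judged:
By the outcome, as a careful person would: the job done as asked, in the order asked, and still so for the second after the job is handed in, while the arm keeps its last pose, push and grip.
It also fails if it takes over 45 s, if anything falls off the work surface, if the arm or the gripper's body presses on something with over 40 N, if the wrist force passes 120 N, or if a joint passes its speed limit or range.

## Working session

There is one attempt and no reset: what is moved stays moved. The work goes in short steps, Python scripts to look and compute and a tool call to move; the robot and the scene stay as the last step left them, time stands still between calls to the robot, and variables do not carry over. Pictures are saved under pics/ and viewed, and the job is handed in when it is done.

Besides the shell and the picture viewer there is one more tool, called after ">>>" by a JSON object that holds its "api" and its "payload", one argument or row to a line. send_rows: Moves the arm, as the interface text tells. Its arguments: {"type":"object","properties":{"commands":{"type":"array"},"newtons":{"type":"number"}},"required":["commands"]}

```bash
ls; mkdir -p pics; python3 - <<'E'
from plant import telemetry, cams, job, r
import cv2
print(telemetry.get_state(), r.pinch_z)
for n in("scene","top","wrist"):
    s=cams.snapshot(n); cv2.imwrite(f"pics/{n}0.png",s["image"]); print(n,s["intrinsics"].tolist(),s["world_to_cam"].round(4).tolist())
E
```

```text
pics
{'clock': 0.0, 'q': array([-1.2741917 ,  0.68996015, -0.19456202,  1.56631831,  0.15730441,
        0.90247239, -0.21510345]), 'qd': array([ 0.00032978, -0.00085424, -0.00122644,  0.00096894,  0.0012142 ,
        0.0001466 , -0.00105679]), 'joint_torque': array([ 2.22352724e-04, -5.27577817e+01, -1.26685783e+00, -1.53432530e+01,
       -5.26022469e-02,  6.52948205e-03,  1.73230951e-04]), 'tool_pos': array([0.16223153, 0.60294578, 0.23793296]), 'eef_rot': array([ 0.09198531,  0.70106294, -0.0932288 ,  0.70096922]), 'contact_force': array([0.30917303, 0.14950154, 0.07697038]), 'moment': array([-0.00747725, -0.02716407,  0.03563429]), 'opening': 0.9968839693415326} 0.0187
scene [[488.84897380200135, 0.0, 280.34530420352627], [0.0, 488.84897380200135, 213.0417829026105], [0.0, 0.0, 1.0]] [[0.7943, 0.6072, -0.0187, -0.4001], [0.4483, -0.6067, -0.6565, -0.186], [-0.41, 0.5131, -0.7541, 1.5535], [0.0, 0.0, 0.0, 1.0]]
top [[517.6738305312468, 0.0, 276.54553741311054], [0.0, 517.6738305312468, 204.89328148551314], [0.0, 0.0, 1.0]] [[0.0078, -1.0, -0.0044, -0.003], [-0.9949, -0.0073, -0.1004, 0.5106], [0.1003, 0.0052, -0.9949, 1.6194], [0.0, 0.0, 0.0, 1.0]]
wrist [[325.19226210127806, 0.0, 276.4237873092452], [0.0, 325.19226210127806, 210.07545985199837], [0.0, 0.0, 1.0]] [[0.2597, 0.9657, -0.0017, -0.6252], [0.9292, -0.2494, 0.2728, -0.0389], [0.263, -0.0724, -0.9621, 0.39], [0.0, 0.0, 0.0, 1.0]]
```

View pics/scene0.png

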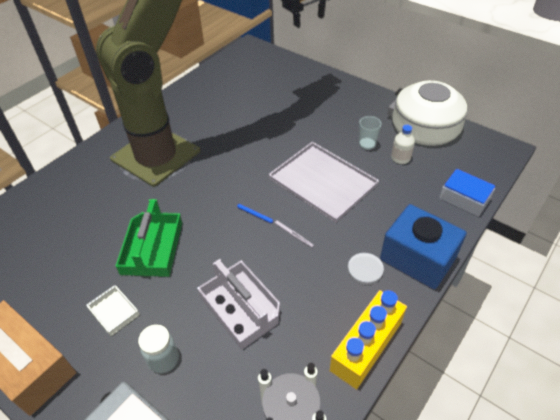

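View pics/top0.png

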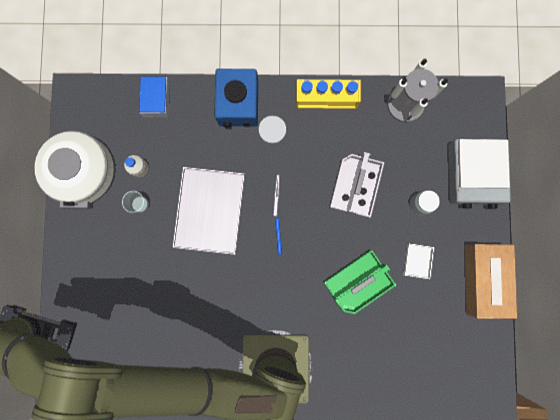

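View pics/wrist0.png

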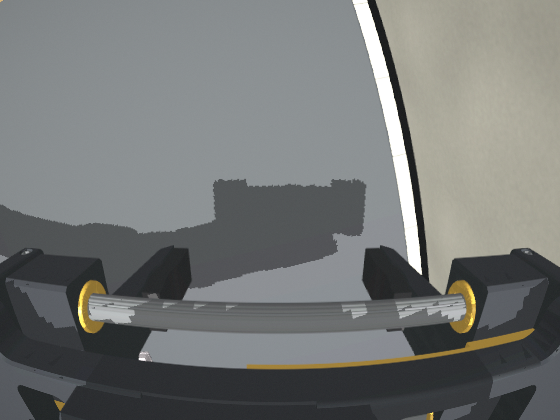

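The steel caddy is at top (358,183) and scene (240,300). Its green look-alike is at top (360,282) and scene (150,243). The catch tray, also steel but without a handle, is at top (209,210). I choose the steel caddy and check it in a close crop.

```bash
python3 - <<'E'
import cv2
a=cv2.imread("pics/top0.png")[140:230,315:400]; b=cv2.imread("pics/scene0.png")[245:355,185:295]
import numpy as np
a=cv2.resize(a,(400,424),interpolation=cv2.INTER_CUBIC); b=cv2.resize(b,(400,400),interpolation=cv2.INTER_CUBIC)
c=np.zeros((424,800,3),np.uint8); c[:,:400]=a; c[:400,400:]=b
cv2.imwrite("pics/crop0.png",c)
E
```

```text
(no output)
```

View pics/crop0.png

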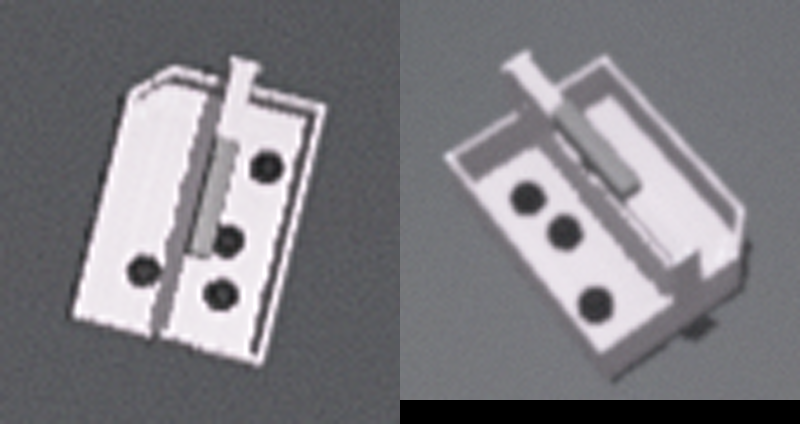

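```bash
cat > h.py <<'E'
import numpy as np, cv2
from plant import telemetry, cams, job, r
def ray(s,uv,fish=False):
    K=s["intrinsics"];T=s["world_to_cam"];x=(uv[0]-K[0,2])/K[0,0];y=(uv[1]-K[1,2])/K[1,1]
    if fish:
        t=np.hypot(x,y);d=np.array([np.sin(t)*x/t,np.sin(t)*y/t,np.cos(t)])
    else: d=np.array([x,y,1.])
    R=T[:3,:3];return -R.T@T[:3,3],R.T@d
def onz(s,uv,z,fish=False):
    c,d=ray(s,uv,fish);return c+d*(z-c[2])/d[2]
def tri(*cr):
    A=0;b=0
    for c,d in cr:
        d=d/np.linalg.norm(d);P=np.eye(3)-np.outer(d,d);A=A+P;b=b+P@c
    return np.linalg.solve(A,b)
def proj(s,p,fish=False):
    K=s["intrinsics"];T=s["world_to_cam"];q=T[:3,:3]@p+T[:3,3]
    if fish:
        rr=np.hypot(q[0],q[1]);t=np.arctan2(rr,q[2]);m=q[:2]/rr*t
    else: m=q[:2]/q[2]
    return m*[K[0,0],K[1,1]]+K[:2,2]
E
python3 - <<'E'
from h import *
s=cams.snapshot("top");im=s["image"]
hsv=cv2.cvtColor(im,cv2.COLOR_BGR2HSV)
# crop pixel picks of rim corners
def cp(x,y):return np.array([x/4.706+315,y/4.706+140])
for n,p in dict(cutA=(130,92),cutB=(172,68),pxmy=(326,104),mxmy=(262,364),mxpy=(72,316)).items(): 
    print(n,cp(*p),onz(s,cp(*p),.04).round(4))
print("grip",onz(s,cp(214,197),.101))
S=cams.snapshot("scene")
def cs(x,y):return np.array([x/3.636+185,y/3.636+245])
g=cs(597,150) if 0 else cs(597-400,150)
print("grip tri",tri(ray(s,cp(214,197)),ray(S,g)))
m=((im.min(2)>150)&(hsv[:,:,1]<40)).astype(np.uint8)
n,l,st,c=cv2.connectedComponentsWithStats(m)
for i in range(1,n):
    if st[i,4]>300:print(st[i],c[i].round(1))
i=l[215,200]; cn,_=cv2.findContours((l==i).astype(np.uint8),0,2);b=cv2.boxPoints(cv2.minAreaRect(cn[0]))
print("catch");[print(p,onz(s,p,.018).round(4)) for p in b]
E
```

```text
cutA [342.62430939 159.54951126] [ 0.6555 -0.208   0.04  ]
cutB [351.54908627 154.44963876] [ 0.6721 -0.2364  0.04  ]
pxmy [384.27326817 162.09944751] [ 0.6482 -0.34    0.04  ]
mxmy [370.67360816 217.3480663 ] [ 0.472  -0.2951  0.04  ]
mxpy [330.29961751 207.14832129] [ 0.5033 -0.1685  0.04  ]
grip [ 0.57533393 -0.25439888  0.101     ]
grip tri [ 0.57853203 -0.25410178  0.0911241 ]
[    0     0   560    87 41944] [281.5  37.3]
[259 116  27  27 590] [272.  128.9]
[  35  131   71   76 3131] [ 70.8 167.2]
[ 456  139   54   63 3202] [483.3 170.3]
[349 152  35  66 959] [366.  186.3]
[331 154  30  58 822] [344.3 182. ]
[ 173  167   71   88 4995] [208.7 210.5]
[419 190  21  22 356] [428.6 200.8]
[405 243  29  36 793] [418.5 260.9]
[491 258  11  47 465] [495.9 281.1]
catch
[172.16724 247.07848] [0.3746 0.3307 0.018 ]
[181.73038 165.7918 ] [0.6357 0.3072 0.018 ]
[244.04437 173.12285] [0.6132 0.1061 0.018 ]
[234.48123 254.40953] [0.353  0.1327 0.018 ]
```

```bash
python3 - <<'E'
from h import *
from scipy.spatial.transform import Rotation as R
st=telemetry.get_state()
A=R.from_quat(st["eef_rot"]).as_matrix();print(A.round(3))
yaw=np.deg2rad(-14)
for sg in(1,-1):
    y=sg*np.array([-np.sin(yaw),np.cos(yaw),0]);x=np.array([0,0,-1.]);T=np.c_[x,y,np.cross(x,y)]
    print(sg,np.rad2deg(R.from_matrix(T@A.T).as_rotvec()).round(2))
E
```

```text
[[-0.     0.26   0.966]
 [-0.001  0.966 -0.26 ]
 [-1.    -0.001  0.   ]]
1 [ 0.04 -0.01  1.05]
-1 [-1.0000e-02 -7.0000e-02 -1.7895e+02]
```

>>> {"api": "send_rows", "payload": {
  "commands": [0.1,-0.14,0.02,0,0,0,0,0.1,-0.14,0.02,0,0,0,0,0.1,-0.14,0.02,0,0,0,0,0.1,-0.14,0.02,0,0,0,0,0.1,-0.14,0.02,0,0,0,0,0.1,-0.14,0.02,0,0,0,0,0.1,-0.14,0.02,0,0,0,0,0.1,-0.14,0.02,0,0,0,0,0.1,-0.14,0.02,0,0,0,0,0.1,-0.14,0.02,0,0,0,0,0.1,-0.14,0.02,0,0,0,0,0.1,-0.14,0.02,0,0,0,0],
  "newtons": 50
}}

```text
clock: 1.45
tool_pos: [0.4642, 0.1715, 0.2997]
eef_rot: [0.089, 0.703, -0.086, 0.7]
contact_force: [0.8, -0.1, -0.4]
opening: 1.001
```

>>> {"api": "send_rows", "payload": {
  "commands": [0.037,-0.142,0,0,0,0.001,0,0.037,-0.142,0,0,0,0.001,0,0.037,-0.142,0,0,0,0.001,0,0.037,-0.142,0,0,0,0.001,0,0.037,-0.142,0,0,0,0.001,0,0.037,-0.142,0,0,0,0.001,0,0.037,-0.142,0,0,0,0.001,0,0.037,-0.142,0,0,0,0.001,0,0.037,-0.142,0,0,0,0.001,0,0.037,-0.142,-0.05,0,0,0.001,0,0.037,-0.142,-0.05,0,0,0.001,0,0.037,-0.142,-0.05,0,0,0.001,0]
}}

```text
clock: 2.65
tool_pos: [0.5817, -0.2743, 0.2641]
eef_rot: [0.083, 0.7, -0.08, 0.704]
contact_force: [1.1, -0.8, -0.1]
opening: 0.998
```

```bash
python3 - <<'E'
from h import *
from scipy.spatial.transform import Rotation as R
st=telemetry.get_state();print(st["tool_pos"],st["q"].round(2));print(R.from_quat(st["eef_rot"]).as_matrix().round(3))
s=cams.snapshot("wrist");cv2.imwrite("pics/w1.png",s["image"])
print(proj(s,np.array([.5755,-.2543,.101]),True),proj(s,st["tool_pos"],True))
E
```

```text
[ 0.58166786 -0.27427561  0.26412836] [ 0.49  0.69 -0.22  1.48  0.16  0.99  1.57]
[[ 0.006  0.23   0.973]
 [ 0.004  0.973 -0.23 ]
 [-1.     0.005  0.005]]
[292.94993178 179.98591993] [274.08931489 263.13322208]
```

View pics/w1.png

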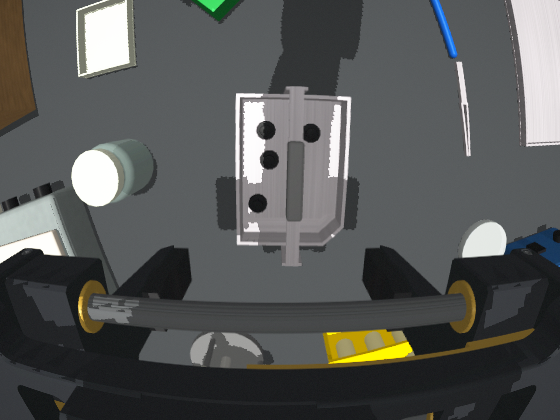

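The wrist view shows the steel caddy with its grip at about (295,181), cut corner at (330,230) and four stoppers at (266,130), (311,133), (269,159) and (257,203). The prediction was (293,180), so it agrees.

```bash
python3 - <<'E'
from h import *
s=cams.snapshot("wrist")
a=onz(s,(295.3,143),.101,True);b=onz(s,(294.7,220),.101,True);c=(a+b)/2
print(a,b,c,np.linalg.norm(b-a),np.rad2deg(np.arctan2(b[1]-a[1],b[0]-a[0])))
p=telemetry.get_state()["tool_pos"];print((c-p)/.25)
E
```

```text
[ 0.53911844 -0.25350279  0.101     ] [ 0.6128703  -0.27117665  0.101     ] [ 0.57599437 -0.26233972  0.101     ] 0.07583998161929639 -13.476200141488498
[-0.01390546  0.06984133 -0.64310602]
```

```bash
python3 - <<'E'
from h import *
s=cams.snapshot("wrist");im=s["image"];cv2.imwrite("pics/w2.png",cv2.resize(im[80:280,200:400],(800,800))[:600])
st=telemetry.get_state();print(st["tool_pos"],st["qd"].round(3))
g=cv2.cvtColor(im,cv2.COLOR_BGR2GRAY)
for v in (160,180,200):print(v,g[v,278:318].tolist())
E
```

```text
[ 0.58009656 -0.27587254  0.26272737] [-0.046 -0.041 -0.06   0.029 -0.024  0.003 -0.009]
160 [28, 24, 22, 24, 26, 40, 91, 141, 141, 141, 140, 141, 142, 145, 141, 113, 64, 80, 87, 94, 94, 94, 94, 95, 94, 95, 93, 94, 93, 95, 92, 86, 92, 121, 140, 141, 141, 142, 145, 142]
180 [143, 141, 143, 141, 139, 139, 141, 140, 140, 139, 140, 140, 141, 143, 137, 80, 71, 86, 90, 93, 93, 93, 93, 94, 93, 92, 93, 93, 93, 91, 87, 82, 103, 141, 143, 143, 143, 145, 143, 141]
200 [140, 142, 141, 137, 139, 137, 141, 139, 135, 135, 135, 138, 138, 140, 115, 61, 78, 87, 91, 92, 91, 93, 91, 92, 90, 91, 91, 92, 90, 88, 83, 92, 139, 141, 140, 141, 144, 143, 140, 139]
```

View pics/w2.png

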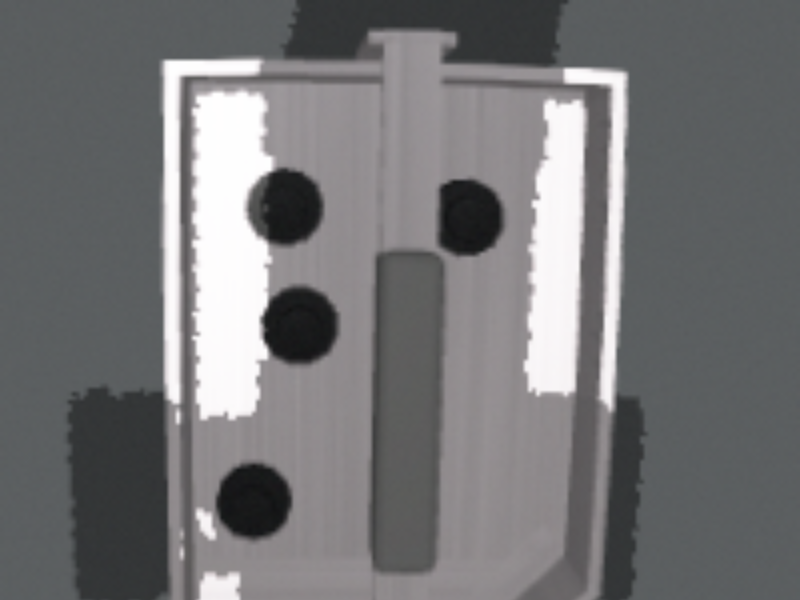

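```bash
python3 - <<'E'
from h import *
from scipy.spatial.transform import Rotation as R
s=cams.snapshot("wrist")
a=onz(s,(302.4,142.8),.101,True);b=onz(s,(301.,223),.101,True);c=(a+b)/2
print(a,b,c,np.linalg.norm(b-a),np.rad2deg(np.arctan2(b[1]-a[1],b[0]-a[0])))
st=telemetry.get_state();p=st["tool_pos"];print(p,(c-p)*1000);A=R.from_quat(st["eef_rot"]).as_matrix()
print(A.round(3))
yaw=np.deg2rad(-14)
y=np.array([-np.sin(yaw),np.cos(yaw),0]);x=np.array([0,0,-1.]);T=np.c_[x,y,np.cross(x,y)]
print((R.from_matrix(T@A.T).as_rotvec()/np.pi*2).round(4))
E
```

```text
[ 0.54029562 -0.23911503  0.101     ] [ 0.61770757 -0.25781874  0.101     ] [ 0.5790016  -0.24846688  0.101     ] 0.07963942985356398 -13.58306477949928
[ 0.58087635 -0.27309278  0.26361689] [  -1.87475269   24.62590095 -162.61689389]
[[ 0.004  0.232  0.973]
 [ 0.005  0.973 -0.232]
 [-1.     0.006  0.003]]
[-0.0032  0.0028 -0.0068]
```

>>> {"api": "send_rows", "payload": {
  "commands": [-0.004,0.03,-0.03,-0.003,0.003,-0.004,0,-0.004,0.03,-0.08,0,0,0,0,-0.004,0.03,-0.1,0,0,0,0,0,0,-0.1,0,0,0,0,0,0,-0.1,0,0,0,0,0,0,-0.1,0,0,0,0,0,0,-0.05,0,0,0,0,0,0,0,0,0,0,0]
}}

```text
clock: 3.65
tool_pos: [0.5805, -0.2281, 0.1233]
eef_rot: [0.08, 0.701, -0.074, 0.705]
contact_force: [0.2, 0.7, -0.5]
opening: 1.0
```

```bash
python3 - <<'E'
from h import *
from scipy.spatial.transform import Rotation as R
s=cams.snapshot("wrist");cv2.imwrite("pics/w3.png",s["image"])
st=telemetry.get_state();p=st["tool_pos"];print(p)
A=R.from_quat(st["eef_rot"]).as_matrix();print(A.round(3))
print(proj(s,p,True))
for d in(-.0615,.0615):print(proj(s,p+A[:,1]*d,True))
cv2.imwrite("pics/t3.png",cv2.resize(cams.snapshot("top")["image"][120:240,290:430],(700,600)))
E
```

```text
[ 0.58118698 -0.22808492  0.12418813]
[[ 0.008  0.217  0.976]
 [ 0.008  0.976 -0.217]
 [-1.     0.01   0.006]]
[274.50320085 264.9557826 ]
[155.94603584 262.44104519]
[393.5772957  262.56987307]
```

View pics/w3.png

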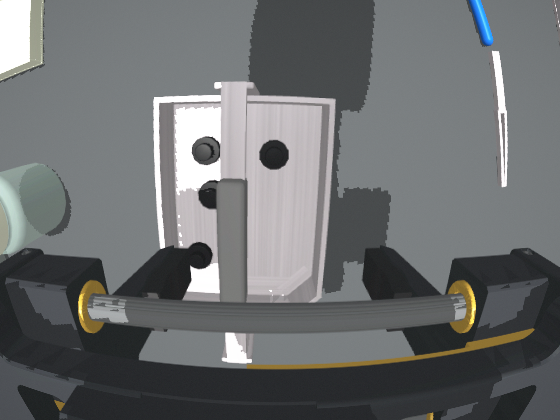

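```bash
python3 - <<'E'
from h import *
s=cams.snapshot("wrist")
for uv in((217.5,182),(247.5,182),(219,290),(247,290)):print(onz(s,uv,.101,True))
a=onz(s,(232.5,179.5),.101,True);print(a)
yaw=np.deg2rad(-13.8);print(a+.04*np.array([np.cos(yaw),np.sin(yaw),0]))
for i in range(4):print(telemetry.get_state()["tool_pos"])
E
```

```text
[ 0.53992964 -0.2508152   0.101     ]
[ 0.54362327 -0.23497735  0.101     ]
[ 0.60391648 -0.26828487  0.101     ]
[ 0.60730994 -0.25149562  0.101     ]
[ 0.54047352 -0.24251599  0.101     ]
[ 0.57931889 -0.25205733  0.101     ]
[ 0.58221706 -0.22994724  0.12560032]
[ 0.58221706 -0.22994724  0.12560032]
[ 0.58221706 -0.22994724  0.12560032]
[ 0.58221706 -0.22994724  0.12560032]
```

>>> {"api": "send_rows", "payload": {
  "commands": [-0.002,-0.03,0,-0.005,0.005,-0.01,0,-0.002,-0.03,0,0,0,-0.004,0,0,-0.026,0,0,0,0,0,0,0,0,0,0,0,0,0,0,0,0,0,0,0]
}}

```text
clock: 4.3
tool_pos: [0.5832, -0.2561, 0.1297]
eef_rot: [0.085, 0.698, -0.089, 0.705]
contact_force: [-0.2, 0.1, -1.1]
opening: 1.0
```

```bash
python3 - <<'E'
from h import *
from scipy.spatial.transform import Rotation as R
s=cams.snapshot("wrist");cv2.imwrite("pics/w4.png",s["image"])
st=telemetry.get_state();p=st["tool_pos"];print(p)
A=R.from_quat(st["eef_rot"]).as_matrix();print(A.round(3))
E
```

```text
[ 0.5830902  -0.25622321  0.12970797]
[[ 0.009  0.245  0.97 ]
 [-0.007  0.97  -0.245]
 [-1.    -0.004  0.011]]
```

View pics/w4.png

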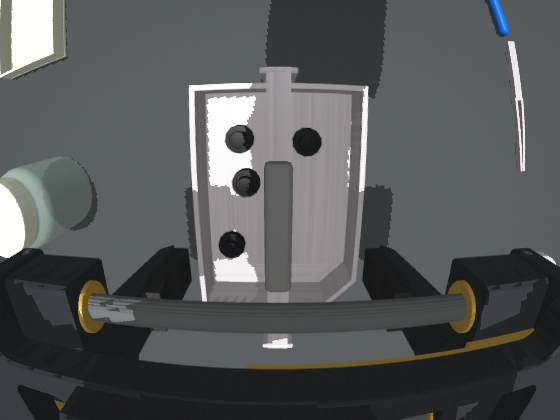

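>>> {"api": "send_rows", "payload": {
  "commands": [-0.01,0.008,-0.05,0,0.004,0,0,-0.006,0.004,-0.06,0,0.003,0,0,0,0,-0.06,0,0,0,0,0,0,-0.04,0,0,0,0,0,0,-0.02,0,0,0,0]
}}

```text
clock: 4.85
tool_pos: [0.5779, -0.2514, 0.0664]
eef_rot: [0.085, 0.703, -0.089, 0.7]
contact_force: [-0.3, -0.3, 0.1]
opening: 0.997
```

```bash
python3 - <<'E'
from h import *
from scipy.spatial.transform import Rotation as R
s=cams.snapshot("wrist");cv2.imwrite("pics/w5.png",s["image"])
st=telemetry.get_state();p=st["tool_pos"];print(p,st["contact_force"])
A=R.from_quat(st["eef_rot"]).as_matrix();print(A.round(3))
E
```

```text
[ 0.57748612 -0.25118781  0.0658093 ] [-0.13346752  0.0045718  -1.09412934]
[[-0.005  0.243  0.97 ]
 [-0.005  0.97  -0.243]
 [-1.    -0.006 -0.004]]
```

View pics/w5.png

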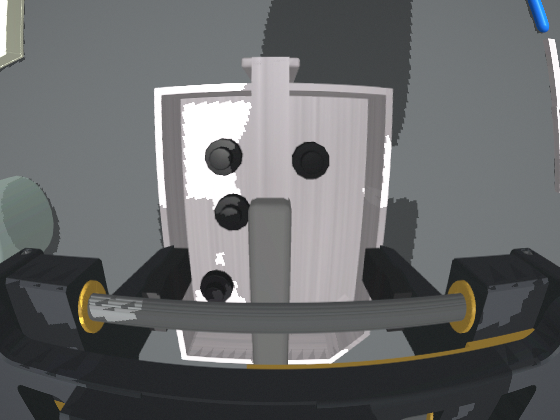

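>>> {"api": "send_rows", "payload": {
  "commands": [0,0,0.016,0,0,0,0,0,0,0,0,0,0,1,0,0,0,0,0,0,1,0,0,0,0,0,0,1,0,0,0,0,0,0,1,0,0,0,0,0,0,1,0,0,0,0,0,0,1,0,0,0,0,0,0,1],
  "newtons": 50
}}

```text
clock: 5.7
tool_pos: [0.5789, -0.2518, 0.0719]
eef_rot: [0.085, 0.702, -0.089, 0.701]
contact_force: [-0.3, 0.1, -0.5]
opening: 0.389
```

>>> {"api": "send_rows", "payload": {
  "commands": [0,0,0,0,0,0,1,0,0,0,0,0,0,1,0,0,0,0,0,0,1,0,0,0,0,0,0,1,0,0,0,0,0,0,1,0,0,0,0,0,0,1,0,0,0,0,0,0,1],
  "newtons": 55
}}

```text
clock: 6.4
tool_pos: [0.5788, -0.2522, 0.0719]
eef_rot: [0.085, 0.702, -0.089, 0.701]
contact_force: [-0.3, 0.4, -0.2]
opening: 0.175
```

>>> {"api": "send_rows", "payload": {
  "commands": [0,0,0.01,0,0,0,1,0,0,0.02,0,0,0,1,0,0,0.03,0,0,0,1,0,0,0.04,0,0,0,1,0,0,0.04,0,0,0,1,0,0,0.04,0,0,0,1,0,0,0.04,0,0,0,1,0,0,0.04,0,0,0,1,0,0,0.04,0,0,0,1,0,0,0.04,0,0,0,1,0,0,0.02,0,0,0,1,0,0,0,0,0,0,1]
}}

```text
clock: 7.6
tool_pos: [0.5776, -0.2515, 0.1701]
eef_rot: [0.085, 0.703, -0.089, 0.701]
contact_force: [1.1, -0.1, -2.9]
opening: 0.177
```

```bash
python3 - <<'E'
from h import *
st=telemetry.get_state();print(st["tool_pos"],st["opening"],st["contact_force"],st["moment"])
im=cams.snapshot("scene")["image"];cv2.imwrite("pics/s6.png",im);cv2.imwrite("pics/w6.png",cams.snapshot("wrist")["image"])
E
```

```text
[ 0.57763919 -0.25151789  0.1700972 ] 0.17748342464003275 [ 1.07796356 -0.07752228 -2.90426764] [ 0.0675354  -0.00481994 -0.06385995]
```

View pics/s6.png

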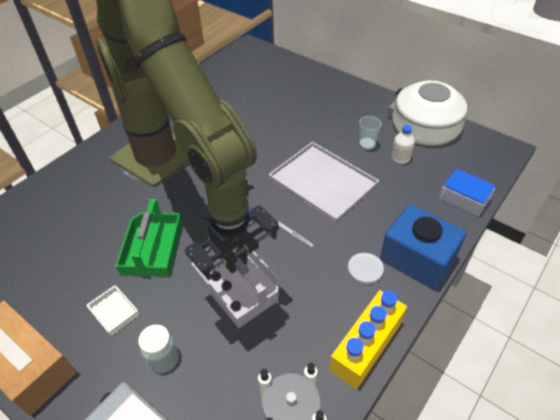

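View pics/w6.png

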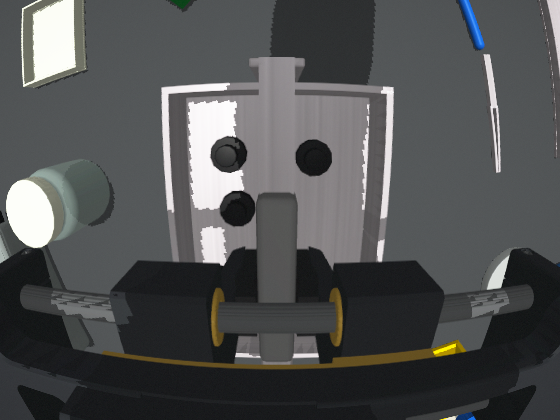

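>>> {"api": "send_rows", "payload": {
  "commands": [0,0.01,0.03,0,0,0,1,0,0.02,0.04,0,0,0,1,-0.01,0.03,0.04,0,0,0,1,-0.015,0.05,0.04,0,0,0,1,-0.015,0.06,0.03,0,0,0,1,-0.02,0.08,0.02,0,0,0,1,-0.02,0.08,0,0,0,0,1,-0.02,0.08,0,0,0,0,1,-0.02,0.08,0,0,0,0,1,-0.02,0.08,0,0,0,0,1,-0.02,0.08,0,0,0,0,1,-0.02,0.08,0,0,0,0,1]
}}

```text
clock: 8.9
tool_pos: [0.5265, -0.0521, 0.2276]
eef_rot: [0.084, 0.702, -0.086, 0.701]
contact_force: [0.2, 0.3, -2.9]
opening: 0.172
```

>>> {"api": "send_rows", "payload": {
  "commands": [-0.02,0.08,0,0,0,0,1,-0.02,0.08,0,0,0,0,1,-0.02,0.08,0,0,0,0,1,-0.02,0.08,0,0,0,0,1,-0.02,0.08,0,0,0,0,1,-0.02,0.08,0,0,0,0,1,-0.02,0.08,0,0,0,0,1,-0.02,0.08,0,0,0,0,1,-0.02,0.07,0,0,0,0,1,-0.01,0.05,0,0,0,0,1,0,0.03,0,0,0,0,1,0,0.01,0,0,0,0,1]
}}

```text
clock: 10.1
tool_pos: [0.4651, 0.1747, 0.2372]
eef_rot: [0.08, 0.702, -0.074, 0.704]
contact_force: [0.1, -1.0, -3.2]
opening: 0.172
```

```bash
python3 - <<'E'
from h import *
from scipy.spatial.transform import Rotation as R
st=telemetry.get_state();print(st["tool_pos"],st["opening"],st["contact_force"],st["q"].round(2))
print(R.from_quat(st["eef_rot"]).as_matrix().round(3))
for n in("scene","top"):cv2.imwrite(f"pics/{n}7.png",cams.snapshot(n)["image"])
E
```

```text
[0.46508303 0.17469839 0.23721782] 0.1721964175441449 [ 0.08155184 -0.99962926 -3.24025824] [-0.34  0.52 -0.17  1.95  0.13  0.67  0.76]
[[ 0.004  0.217  0.976]
 [ 0.007  0.976 -0.217]
 [-1.     0.008  0.002]]
```

View pics/scene7.png

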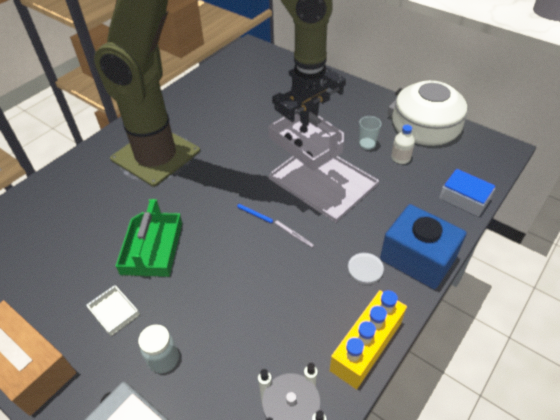

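View pics/top7.png

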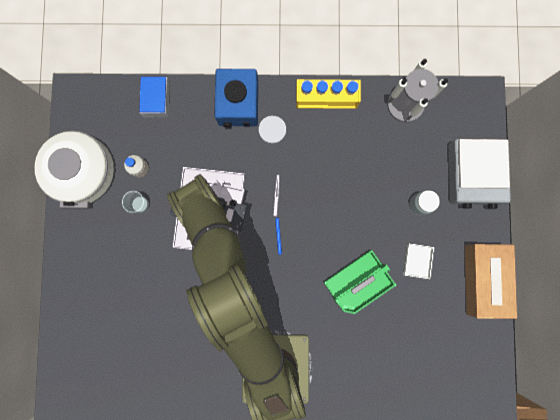

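>>> {"api": "send_rows", "payload": {
  "commands": [0.004,0.01,0,-0.008,0.012,0,1,0.004,0.01,0,-0.015,0.0235,0,1,0.004,0.01,0,-0.015,0.0235,0,1,0.004,0.01,0,-0.015,0.0235,0,1,0.004,0.01,0,-0.015,0.0235,0,1,0.004,0.01,0,-0.015,0.0235,0,1,0.004,0.01,0,-0.015,0.0235,0,1,0.004,0.01,0,-0.015,0.0235,0,1,0.004,0.01,0,-0.015,0.0235,0,1,0.004,0.01,0,-0.015,0.0235,0,1,0.004,0.01,0,-0.015,0.0235,0,1,0.004,0.01,0,-0.015,0.0235,0,1],
  "newtons": 60
}}

```text
clock: 11.4
tool_pos: [0.4825, 0.1896, 0.2375]
eef_rot: [-0.031, 0.817, -0.198, 0.54]
contact_force: [0.2, -0.3, -2.9]
opening: 0.172
```

```bash
cat > look.py <<'E'
from h import *
from scipy.spatial.transform import Rotation as R
import sys
t=sys.argv[1]
st=telemetry.get_state();print(st["clock"],st["tool_pos"],st["opening"],st["contact_force"].round(1),st["q"].round(2))
A=R.from_quat(st["eef_rot"]).as_matrix();print(A.round(3))
# caddy frame: z=-toolx, y=tooly, x=toolz
C=np.c_[A[:,2],A[:,1],-A[:,0]];g=st["tool_pos"]-A[:,0]*.0187
def P(v):return g+C@(np.array(v)-[0,0,.09])
print("tilt",np.rad2deg(np.arccos(C[2,2])),"down dir in caddy az",np.rad2deg(np.arctan2(-C[2,1],-C[2,0])))
print("corner",P([.074,.049,.003]).round(3),"lowest",min(P([a,b,0])[2] for a,b in((.09,.041),(.066,.065),(.09,-.065),(-.09,.065))).round(3))
S=cams.snapshot("scene");u=proj(S,P([.074,.049,.003])).astype(int);print("scene px",u)
x0=max(0,min(u[0]-75,410));y0=max(0,min(u[1]-60,300))
cv2.imwrite(f"pics/{t}s.png",cv2.resize(S["image"][y0:y0+115,x0:x0+150],(780,598),interpolation=cv2.INTER_CUBIC))
cv2.imwrite(f"pics/{t}w.png",cams.snapshot("wrist")["image"])
E
python3 look.py a
```

```text
11.4 [0.48253312 0.18958865 0.23747845] 0.1715043170789795 [ 0.2 -0.3 -2.9] [-0.43  0.81 -0.12  1.44  0.1   1.42  0.75]
[[-0.415  0.163  0.895]
 [-0.265  0.919 -0.291]
 [-0.87  -0.358 -0.338]]
tilt 29.50803310181918 down dir in caddy az 46.61292066502133
corner [0.528 0.195 0.135] lowest 0.13
scene px [329 155]
```

View pics/as.png

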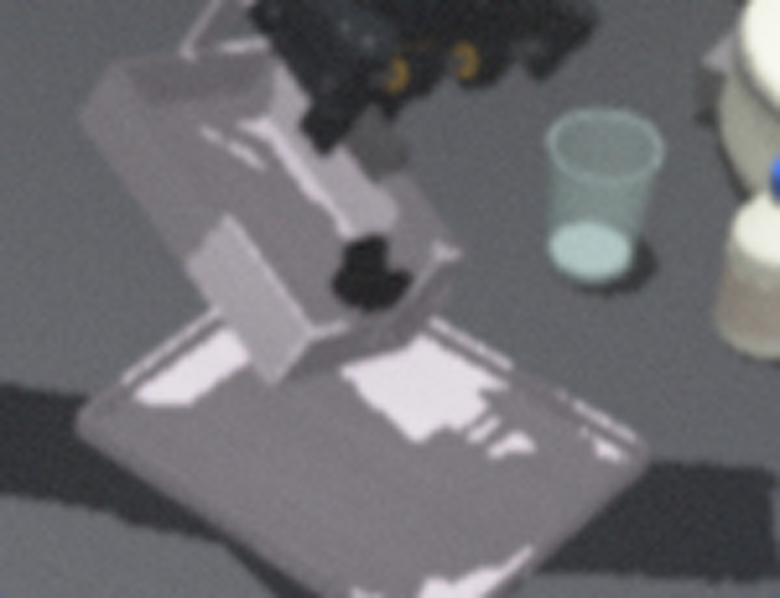

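View pics/aw.png

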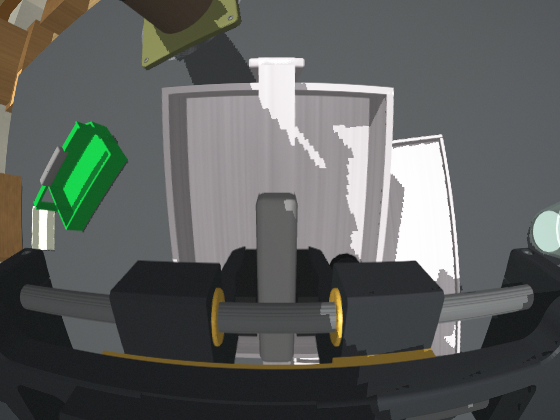

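```bash
cat > map.py <<'E'
from h import *
from scipy.spatial.transform import Rotation as R
st=telemetry.get_state()
A=R.from_quat(st["eef_rot"]).as_matrix()
C=np.c_[A[:,2],A[:,1],-A[:,0]];g=st["tool_pos"]-A[:,0]*.0187
def P(v):return g+C@(np.array(v)-[0,0,.09])
def tocad(s,uv,h,fish=False):
    c,d=ray(s,uv,fish);o=C.T@(c-g)+[0,0,.09];e=C.T@d
    return (o+e*(h-o[2])/e[2])*1000
E
python3 - <<'E'
from map import *
S=cams.snapshot("scene");W=cams.snapshot("wrist")
for uv in((343,258),):
  for h in(.008,.012,.021):print("w",tocad(W,uv,h,True).round(0))
im=S["image"];x0,y0=254,95
for p in((365,245),(345,285),(400,285),(370,300)):
  uv=(p[0]/5.2+x0,p[1]/5.2+y0);print("s",p,tocad(S,uv,.021).round(0),tocad(S,uv,.012).round(0))
# checks: known caddy points projected
vis=cv2.resize(im[95:210,254:404],(1200,920),interpolation=cv2.INTER_CUBIC)
for q in((.09,.041,.04),(.066,.065,.04),(.09,-.065,.04),(-.09,.065,.04),(-.09,-.065,.04),(.09,.041,0),(.09,-.065,0),(.074,.049,.003)):
  u=(proj(S,P(q))-[254,95]+.5)*8-.5;cv2.circle(vis,tuple(u.astype(int)),6,(0,0,255),1)
cv2.imwrite("pics/a2.png",vis[150:750,100:900])
ws=W["image"]
for q in((-.09,.065,.04),(-.09,-.065,.04)):print(proj(W,P(q),True))
E
```

```text
w [26. 48.  8.]
w [24. 47. 12.]
w [20. 45. 21.]
s (365, 245) [38. 40. 21.] [33. 52. 12.]
s (345, 285) [58.  6. 21.] [53. 18. 12.]
s (400, 285) [66. 44. 21.] [61. 56. 12.]
s (370, 300) [70. 16. 21.] [65. 27. 12.]
[391.55707265  88.76679263]
[160.5288106   88.89578138]
```

View pics/a2.png

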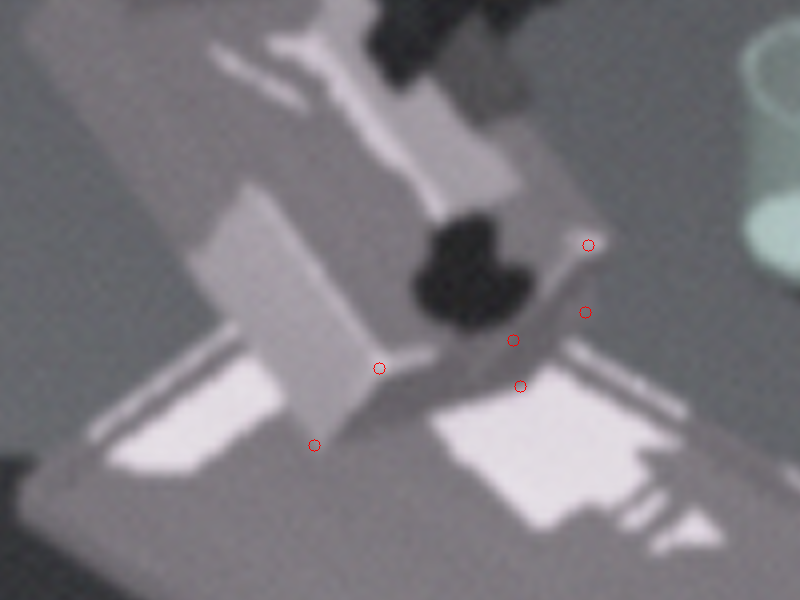

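Projected caddy points match the picture, and all four stoppers read as a pack against the cut corner. I'll lower gently, centre the corner and settle.

>>> {"api": "send_rows", "payload": {
  "commands": [-0.005,0.005,-0.02,0,0,0,1,-0.01,0.01,-0.03,0,0,0,1,-0.01,0.01,-0.04,0,0,0,1,-0.01,0.01,-0.04,0,0,0,1,-0.01,0.01,-0.04,0,0,0,1,-0.01,0.01,-0.02,0,0,0,1,0,0,-0.01,0,0,0,1,0,0,0,0,0,0,1,0,0,0,0,0,0,1,0,0,0,0,0,0,1,0,0,0,0,0,0,1,0,0,0,0,0,0,1]
}}

```text
clock: 12.8
tool_pos: [0.4667, 0.2034, 0.1841]
eef_rot: [-0.03, 0.816, -0.198, 0.542]
contact_force: [-0.0, 0.5, -3.1]
opening: 0.174
```

```bash
python3 look.py b; python3 - <<'E'
from h import *
cv2.imwrite("pics/bt.png",cams.snapshot("top")["image"]);cv2.imwrite("pics/bscene.png",cams.snapshot("scene")["image"])
E
```

```text
12.8 [0.46673458 0.20337055 0.18406303] 0.1735785104065916 [-0.   0.5 -3.1] [-0.45  0.86 -0.12  1.51  0.1   1.29  0.71]
[[-0.411  0.165  0.896]
 [-0.263  0.92  -0.29 ]
 [-0.873 -0.355 -0.335]]
tilt 29.22186197310024 down dir in caddy az 46.67939910395977
corner [0.513 0.209 0.082] lowest 0.077
scene px [327 164]
```

View pics/bs.png

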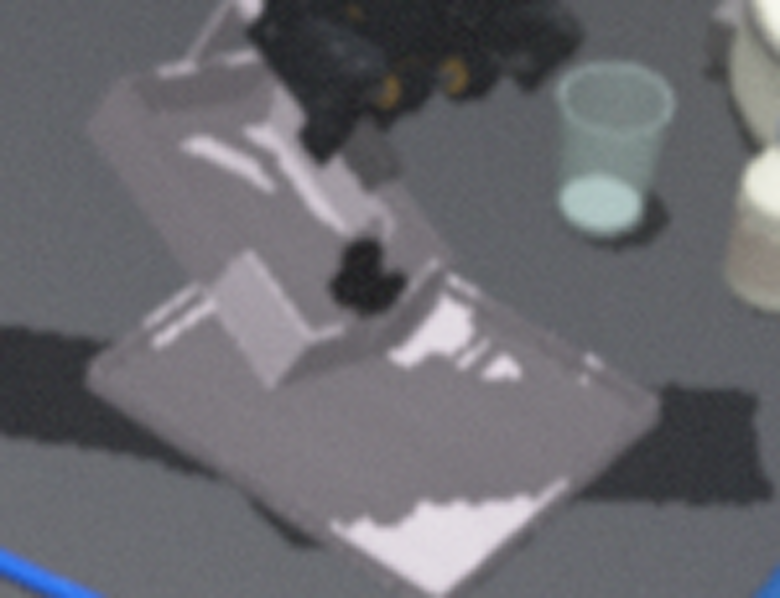

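View pics/bw.png

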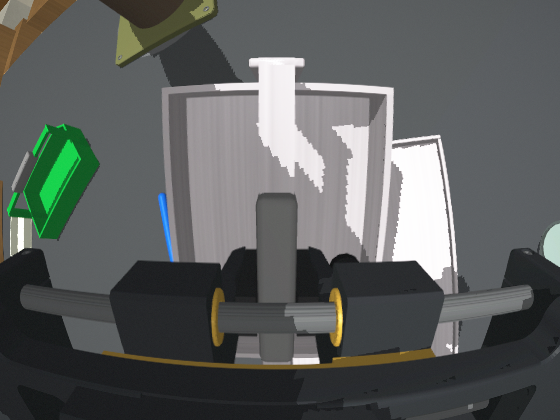

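View pics/bt.png

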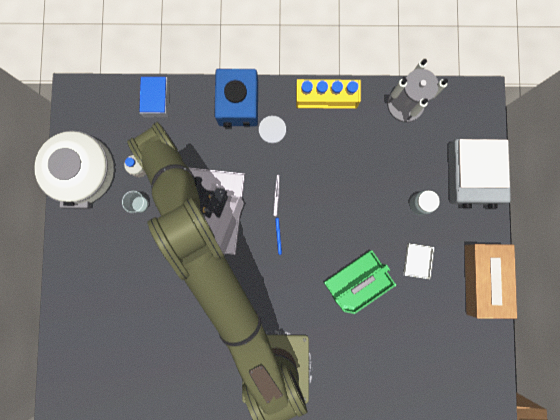

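```bash
python3 - <<'E'
from map import *
S=cams.snapshot("scene");im=S["image"]
vis=cv2.resize(im[104:219,252:402],(1200,920),interpolation=cv2.INTER_CUBIC)
for i,(x,y) in enumerate(((57,49),(74,32),(51,26),(33,49))):
  for h in(12,21):
    u=(proj(S,P((x/1000,y/1000,h/1000)))-[252,104]+.5)*8-.5;cv2.circle(vis,tuple(u.astype(int)),4,((0,0,255),(0,255,0),(255,0,0),(0,255,255))[i],-1 if h==21 else 1)
cv2.imwrite("pics/b2.png",vis[250:650,350:850])
W=cams.snapshot("wrist");m=W["image"];cv2.imwrite("pics/b3.png",cv2.resize(m[230:290,310:390],(800,600),interpolation=cv2.INTER_CUBIC))
E
```

View pics/b2.png

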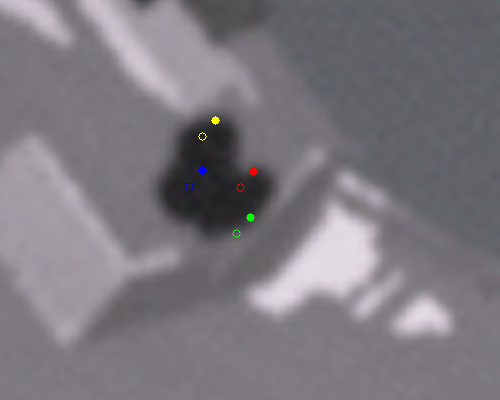

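View pics/b3.png

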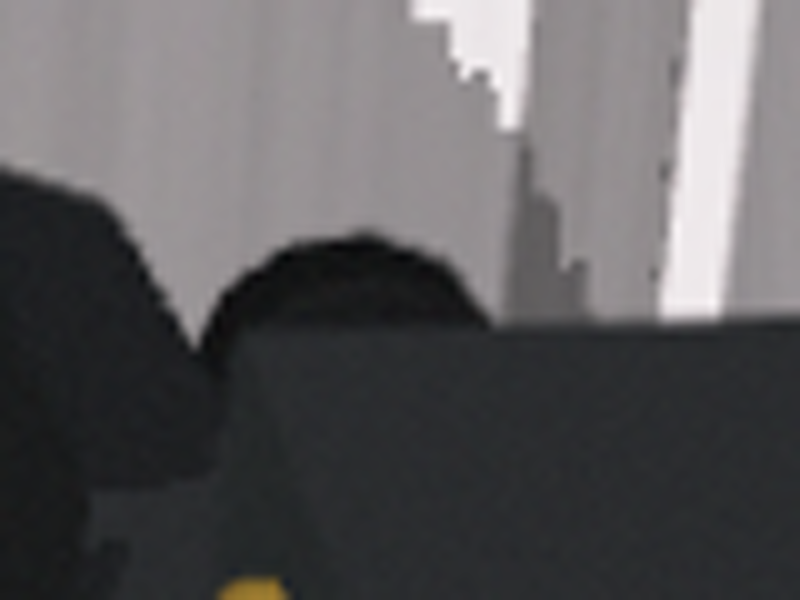

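>>> {"api": "send_rows", "payload": {
  "commands": [0,0,0,0,0,0,1,0,0,0,0,0,0,1,0,0,0,0,0,0,1,0,0,0,0,0,0,1,0,0,0,0,0,0,1,0,0,0,0,0,0,1]
}}

```text
clock: 13.7
tool_pos: [0.4665, 0.2034, 0.1838]
eef_rot: [-0.03, 0.817, -0.198, 0.541]
contact_force: [0.8, -0.2, -3.5]
opening: 0.178
```

```bash
python3 look.py c; python3 - <<'E'
import cv2,numpy as np
from plant import telemetry,job
a=cv2.imread("pics/bs.png");b=cv2.imread("pics/cs.png");print(np.abs(a.astype(int)-b).mean())
print(telemetry.get_state()["qd"].round(3))
print(job.finish_job())
E
```

```text
13.7 [0.4664555  0.20341312 0.18383098] 0.1781782372093359 [ 0.8 -0.2 -3.5] [-0.45  0.86 -0.12  1.51  0.1   1.29  0.71]
[[-0.412  0.165  0.896]
 [-0.263  0.92  -0.29 ]
 [-0.872 -0.355 -0.336]]
tilt 29.259503787393257 down dir in caddy az 46.65171366731648
corner [0.513 0.209 0.082] lowest 0.076
scene px [326 164]
4.226092673584312
[-0.     0.     0.002  0.     0.001  0.001 -0.001]
the job is handed in; nothing more can be done
None
```

I picked up the steel caddy by its grip, carried it over the catch tray and tilted it about 29° towards the cut-off corner. I handed it in at about 14 s, still holding it there.

- **Position:** by the arm's measured pose, the corner is at (0.513, 0.209, 0.082) m, over the tray. The caddy's lowest point is about 76 mm up, roughly 58 mm above the rim.
- **Steadiness:** the joints were at rest and the grip read 0.178 of full opening (about 16 mm), matching the grip's thickness. The load on the tool was about 3.5 N.
- **Stoppers:** the scene picture shows one cluster at the cut corner and no stopper lying elsewhere. It fits the tightest packing of four discs to within about a pixel or two.
- **Not fully confirmed:** the front wall and gripper hide part of the cluster, so I could not count all four one by one. At 24 mm across they cannot all touch the cut edge, so the rear one lies about 40 mm back along the +y wall.
- **At rest:** I compared scene pictures about a second apart only by mean pixel difference (4.2 grey levels, probably mostly noise), and did not view the last one.
- **Bystanders:** in the last top view the other bench items and the green look-alike were where they started. The arm hides part of that view near the reagent bottle.

The wrist and top cameras disagreed on the grip's position by up to about 6 mm before the grasp. I averaged them and corrected at close range.

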